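Draw out the ware board and stand the figure on it

TASK

Press gently on the bare front part of the blue board and drag it out of the drying rack until it lies fully out against the front stop. Then pick up the horned clay figure and set it down gently, upright and centred on the board's yellow spot, and let go. Leave everything else where it is.

Things in the scene. Friction and masses are not known exactly. Their poses are not given: they have to be found in the camera images.
- rack: low plywood drying rack fixed to the table, 315 mm long (x), 160 wide (y), 46 tall. Origin: on the table, on its middle line, 150 mm behind its front end (the end nearest the robot); x points along the rack away from the front end, y to its left, z up. An 8 mm bed carries the board between side rails 12 mm thick, their tops 14 mm above the table
- rack_stop (a point): middle of the inner face of the dark stop strip across the rack's front end, at the strip's top edge, 14 mm above the table (lower than the board's top); axes as the rack's. The board is fully out when its front edge meets the strip
- rack_roof (a point): middle of the front edge of the rack's flat roof, at its top, 46 mm above the table; axes as the rack's. From here to the back of the rack the roof covers the board
- board (a joint): how far the blue board is drawn out towards the front, m: 0 fully under the roof, 0.100 fully out against the stop; starts at 0 to 0.025. A rigid flat slab 180 x 134 mm that only slides along the rack, stiffly (about 7 N), and stays where it is left. Boards differ: it is 8 to 24 mm thick, which no pose tells, so its top is 16 to 32 mm above the table: find it by touch or sight
- board_front (a point): middle of the board's front edge, at its UNDERSIDE, 8 mm above the table (moves with it; axes as the rack's). 50 to 75 mm of the top lie bare between here and the roof at the start. No handle, no free edge: it moves by pressing on top there and dragging. Grip varies: about 16 N of press normally carries it, less may slip; over 30 N on board or rack is too much
- board_spot (a point): point at the board's UNDERSIDE, 8 mm above the table, straight below the centre of the yellow round spot, 52 mm across, painted on its top face 100 mm behind the front edge (moves with the board; under the roof at the start); axes as the rack's. The spot itself is one board thickness (8 to 24 mm) higher
- figure: fired-clay figure standing upright, all round: foot 46 mm across and 10 mm high, straight waist 34 mm across from 13 to 54 mm up, with a white band, round head to 77 mm and two small red horns to 85 mm; about 0.16 kg. May stand left or right of the rack. Origin: centre of its underside, z up
- tin_a: bystander: paint tin, 60 mm across, 65 mm tall, paper label; may stand left or right. Origin: centre of its underside
- tin_b: bystander: paint tin with a red lid, 70 mm across, 75 mm tall. Origin: centre of its underside
- wood_block: bystander: upright orange block, 35 x 35 x 80 mm. Origin: centre of its underside
- shard_a: bystander: low reddish fired-clay piece about 65 x 45 x 18 mm. Origin: on its underside
- shard_b: bystander: low reddish fired-clay piece about 65 x 45 x 18 mm. Origin: on its underside
- brush: bystander: paint brush 150 mm long lying on the rack's roof towards the back. Origin: on its underside
- mug: bystander: white mug, 72 mm across, 85 mm tall. Origin: centre of its underside
Not all that is in view belongs to the job. Leave any turquoise look-alike of the figure alone.

How it is judged:
By the outcome, as a careful person would: the job done as asked, in the order asked, and still so for the second after the job is handed in, with the robot touching nothing.
It also fails if it takes over 64 s, if anything falls off the work surface, if the arm or the gripper's body presses on something with over 40 N, if the wrist force passes 120 N, or if a joint passes its speed limit or range.

ROBOT

A 7-joint arm with a two-finger parallel gripper is mounted at the origin on the work surface. World frame = base frame: x ahead of the robot, y to its left, z up, the work surface at z = 0. Lengths are in m, angles in rad, forces in N, time in s.
With the tool pointing down it reaches from about 0.425 to 0.925 m from the base axis. Payload 6.8 kg.
Tool frame: the origin (TCP) lies at the very end of the fingers, on their centre line; the grasp point (between the pads) lies bot.grip_point_offset behind it (bot.grip_point_offset is the distance from the TCP to the grasp point, in m); z points along the fingers, y is the line along which they close (so a half turn about z gives the same grasp; the last joint's range is limited). The gripper opens to 85 mm and grips with 20 to 120 N. Pads are 22 mm wide; open, the fingers measure 114 mm over their backs; the gripper's body (76 mm by 85 mm) begins 54 mm behind the grasp point. The pads swing forward as they close: fully open they stand 13 mm farther back than shut.
Start: joints at [-1.401, 0.477, 0.022, 1.555, -0.011, 1.109, -0.083], TCP at [0.185, 0.649, 0.231] pointing down, gripper open.
Joint ranges: [-2.96, 2.96], [-0.34, 2.1], [-1.41, 1.46], [0.24, 2.44], [-1.37, 4.51], [0.17, 1.92], [-2.96, 2.96]. Speed limits (rad/s): [2.39, 2.39, 3.14, 3.14, 3.14, 3.14, 3.14].

INTERFACE

Orientations are given as a unit quaternion [w, x, y, z].
In Python, from station import bot, imaging gives the robot as it stands. The module is installed in compiled form; this text tells all that it offers.
- The arm moves only by the tool carry_out, never from a script. Its argument "targets" is one flat list of numbers, 5 for each row, row after row: the closure in counts, from 0 (fully open) to 255 (shut), then the shift along the world's x, y, z in mm, then the turn about the world's z in degrees. A call has 1 to 20 rows; each row shifts and turns the commanded pose from where the row before left it; what a row does not reach is not made up. A row lasts 1/10 s, in which the tool goes at most 50 mm and 8.59 degrees, less where a joint would pass 70% of its speed; a pose out of reach is approached as far as the arm can. A call is refused whole if a number of a shift passes 50 or a number of a turn 8.59, either way. A call with a gripper value outside its range is refused whole. The fingers move at their own pace and stop on an object; "newtons" is the grip in N (left out, the last holds). Time passes only in rows, so rows that do not move let the fingers close. It gives the time, the measured TCP pose, the force, the opening and the grip force at its end, in the units of the state.
- bot.get_obs(): the state, without advancing time (a new reading comes with each control period).
- imaging.read_camera(name): name is "scene" or "top" or "wrist"; returns a dict with "frame" (420x560x3 uint8, red, green, blue), "fov_y" (degrees; the focal length in pixels is half the picture's height over the tangent of half this angle, whatever the lens; pixels are square), "cx", "cy" (the principal point, pixels), "pose" (4x4, takes a point from camera to world coordinates); the wrist camera has in their place "tool_from_camera" (4x4, takes a point from camera to tool coordinates, whose origin is the TCP and whose axes are the flange's). Camera axes: x right, y up, looking along -z (the intrinsics and any distortion apply to the point x, -y, -z); pixel columns grow to the right and rows downward; lengths in m; the calibration is good to about 2 mm. A picture is of the moment at which its call begins: read the wrist's pose just before it. There is no depth.
- bot.hand_in(): hands the job in; it is judged then, once.
The state is a dict: "t": time; "q": joint angles; "joint_vel": joint speeds; "joint_torque": joint torques, N m; "eef_pos": TCP position; "tool_rot": TCP orientation; "contact_force": force on the tool from outside, world axes, zero at the start; "torque": the same for the moment, N m; "gripper_width": opening from 0.0 (shut) to 1.0 (fully open); "grasp_force": force on a finger pad.
Only numpy, scipy, OpenCV 4.12 (cv2) and the standard library are available. Lean on these libraries where they do the work, as an engineer would, in place of code of your own. Each camera call takes 0.05 s, during which the arm holds its last target. There are 200 camera calls.

## Working session

There is one attempt and no reset: what is moved stays moved. The work goes in short steps, Python scripts to look and compute and a tool call to move; the robot and the scene stay as the last step left them, time stands still between calls to the robot, and variables do not carry over. Pictures are saved under pics/ and viewed, at most 10 in all, crops included, and the job is handed in when it is done.

Besides the shell and the picture viewer there is one more tool, called after "Call:" in YAML: its name, and indented under it one key for each argument. carry_out: Moves the arm, as the interface text tells. Its arguments: {"type":"object","properties":{"targets":{"type":"array","items":{"type":"number"}},"newtons":{"type":"number"}},"required":["targets"]}

```bash
mkdir -p pics; python3 - <<'E'
from station import bot, imaging
import cv2,numpy as np
o=bot.get_obs();print(o,bot.grip_point_offset)
for n in ("scene","top"):
    c=imaging.read_camera(n);print({k:v for k,v in c.items() if k!="frame"})
    cv2.imwrite(f"pics/{n}0.png",c["frame"][:,:,::-1])
E
```

```text
{'t': 0.0, 'q': array([-1.40108051,  0.47782611,  0.02233955,  1.55645972, -0.0114981 ,
        1.10927111, -0.08312593]), 'joint_vel': array([-1.23362620e-04,  3.17472623e-05, -9.78971001e-04,  7.80758355e-04,
        2.67385498e-04,  4.24466435e-04,  5.98628817e-04]), 'joint_torque': array([ 2.29228517e-04, -5.96456087e+01,  1.60744652e+00, -2.81204742e+01,
        1.23697377e-02,  9.48821398e-03,  2.45704325e-05]), 'eef_pos': array([0.18497574, 0.64854734, 0.23030477]), 'tool_rot': array([-5.79134956e-05,  1.38463253e-01,  9.90367146e-01, -9.16214435e-04]), 'contact_force': array([ 0.5790221 , -0.35304164,  0.73632787]), 'torque': array([-0.00128257, -0.0195595 , -0.02788561]), 'grasp_force': 0.0, 'gripper_width': 0.999422031851542} 0.0187
{'fov_y': 55.04647334294943, 'cx': 279.177848257921, 'cy': 207.8437515137575, 'pose': array([[-0.63586172, -0.60186638,  0.48315292,  1.06048043],
       [ 0.77164498, -0.5084224 ,  0.38219194,  0.42738814],
       [ 0.01561729,  0.61584375,  0.78771351,  0.81536687],
       [ 0.        ,  0.        ,  0.        ,  1.        ]])}
{'fov_y': 55.19030893119419, 'cx': 284.6088157254137, 'cy': 210.02743537365015, 'pose': array([[-0.02069706,  0.99443977, -0.10325292,  0.48370811],
       [-0.99978361, -0.02037046,  0.00421672,  0.06246299],
       [ 0.00208996,  0.10331785,  0.9946462 ,  0.96915079],
       [ 0.        ,  0.        ,  0.        ,  1.        ]])}
```

View pics/scene0.png

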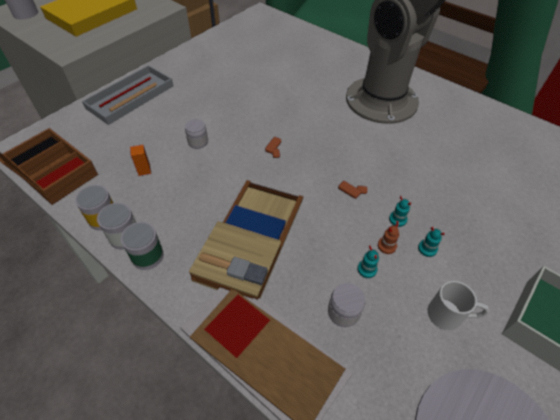

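View pics/top0.png

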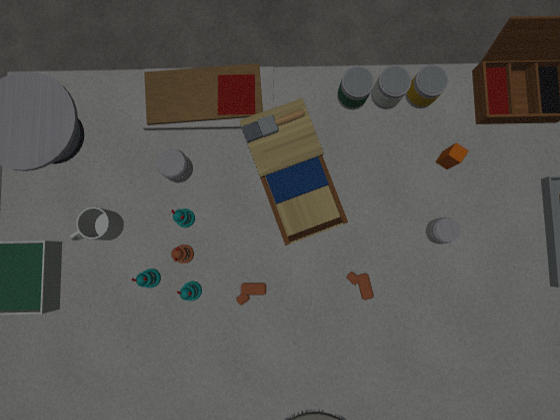

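```bash
cat > h.py <<'E'
from station import bot, imaging
import cv2,numpy as np
from scipy.spatial.transform import Rotation as R
def cam(n):
    o=bot.get_obs(); c=imaging.read_camera(n)
    if n=="wrist":
        T=np.eye(4);w,x,y,z=o["tool_rot"];T[:3,:3]=R.from_quat([x,y,z,w]).as_matrix();T[:3,3]=o["eef_pos"]
        c["pose"]=T@c["tool_from_camera"]
    c["f"]=c["frame"].shape[0]/2/np.tan(np.radians(c["fov_y"])/2)
    return c
def ray(c,p):
    d=np.array([(p[0]-c["cx"])/c["f"],-(p[1]-c["cy"])/c["f"],-1]);d=c["pose"][:3,:3]@d
    return c["pose"][:3,3],d/np.linalg.norm(d)
def plane(c,p,z):
    o,d=ray(c,p);return o+d*(z-o[2])/d[2]
def tri(*cp):
    A=np.zeros((3,3));b=np.zeros(3);L=[ray(*x) for x in cp]
    for o,d in L: M=np.eye(3)-np.outer(d,d);A+=M;b+=M@o
    X=np.linalg.solve(A,b);return X,[float(np.linalg.norm(np.cross(X-o,d))) for o,d in L]
def proj(c,X):
    P=np.linalg.inv(c["pose"])@np.append(X,1);return c["cx"]+c["f"]*P[0]/-P[2],c["cy"]-c["f"]*P[1]/-P[2]
def blobs(c,lo,hi,amin=40):
    m=cv2.inRange(cv2.cvtColor(c["frame"],cv2.COLOR_RGB2HSV),lo,hi)
    cs,_=cv2.findContours(m,cv2.RETR_EXTERNAL,cv2.CHAIN_APPROX_NONE)
    return m,sorted([k for k in cs if cv2.contourArea(k)>amin],key=cv2.contourArea,reverse=True)
BLUE=((105,120,30),(125,255,255));CYAN=((80,100,40),(98,255,255));CLAY=((0,110,60),(14,230,255))
def quad(k):
    e=3
    h=cv2.convexHull(k)
    while True:
        q=cv2.approxPolyDP(h,e,True)[:,0]
        if len(q)<=4:return q
        e+=.5
E
python3 - <<'E'
from h import *
np.set_printoptions(precision=4,suppress=True)
C={n:cam(n) for n in("scene","top")}
for n,c in C.items():
    m,b=blobs(c,*BLUE,300);print(n,"blue",[(quad(k).tolist(),cv2.contourArea(k)) for k in b[:2]])
    for nm,r in(("cyan",CYAN),("clay",CLAY)):
        m,b=blobs(c,*r,30);print(nm,[(cv2.boundingRect(k),cv2.contourArea(k)) for k in b])
    x0,y0,w,h=(185,175,130,130) if n=="scene" else (230,90,130,160)
    c["crop"]=cv2.resize(c["frame"][y0:y0+h,x0:x0+w],None,fx=4 if n=="scene" else 3.6,fy=4 if n=="scene" else 3.6,interpolation=cv2.INTER_CUBIC)
a,b=C["scene"]["crop"],C["top"]["crop"]
# one picture: rack in both views + figures
g=np.zeros((600,800,3),np.uint8)
a=cv2.resize(C["scene"]["frame"][175:305,185:315],(400,400));b=cv2.resize(C["top"]["frame"][110:250,230:360],(371,400))
g[:400,:400]=a;g[:400,410:781]=b
g[400:600,:400]=cv2.resize(C["scene"]["frame"][190:290,340:460],(400,333))[:200];g[400:600,410:750]=cv2.resize(C["top"]["frame"][200:300,130:210],(340,425))[:200]
g[400:600,:400]=cv2.resize(C["scene"]["frame"][190:285,345:445],(211,200))[:,:1].repeat(400,1)*0
g[400:600,:211]=cv2.resize(C["scene"]["frame"][190:285,345:445],(211,200));g[400:600,410:590]=cv2.resize(C["top"]["frame"][200:310,120:219],(180,200))
cv2.imwrite("pics/z.png",g[:,:,::-1])
E
```

```text
scene blue [([[227, 220], [237, 206], [284, 223], [277, 238]], 940.0)]
cyan [((358, 250, 21, 28), 377.0), ((419, 229, 22, 28), 323.0), ((390, 199, 20, 28), 291.5)]
clay [((2, 129, 95, 75), 3591.5), ((203, 291, 69, 68), 2320.0), ((532, 59, 28, 67), 582.5), ((130, 145, 21, 31), 379.0), ((339, 182, 28, 16), 209.5), ((276, 196, 27, 61), 173.5), ((384, 223, 15, 21), 168.0), ((266, 138, 15, 19), 152.0), ((378, 239, 19, 15), 114.5), ((191, 274, 40, 17), 101.0), ((233, 181, 17, 25), 66.5), ((100, 78, 50, 29), 43.0)]
top blue [([[317, 157], [327, 184], [276, 202], [266, 175]], 1568.5)]
cyan [((136, 269, 25, 19), 327.5), ((180, 281, 22, 20), 295.5), ((173, 209, 22, 18), 285.5)]
clay [((483, 61, 77, 56), 1659.0), ((217, 73, 39, 43), 1479.0), ((436, 143, 32, 23), 349.0), ((236, 283, 30, 21), 324.5), ((347, 272, 26, 28), 324.0), ((172, 245, 21, 18), 269.0), ((262, 179, 28, 66), 161.0), ((319, 156, 29, 67), 146.0), ((536, 75, 6, 37), 32.0)]
```

View pics/z.png

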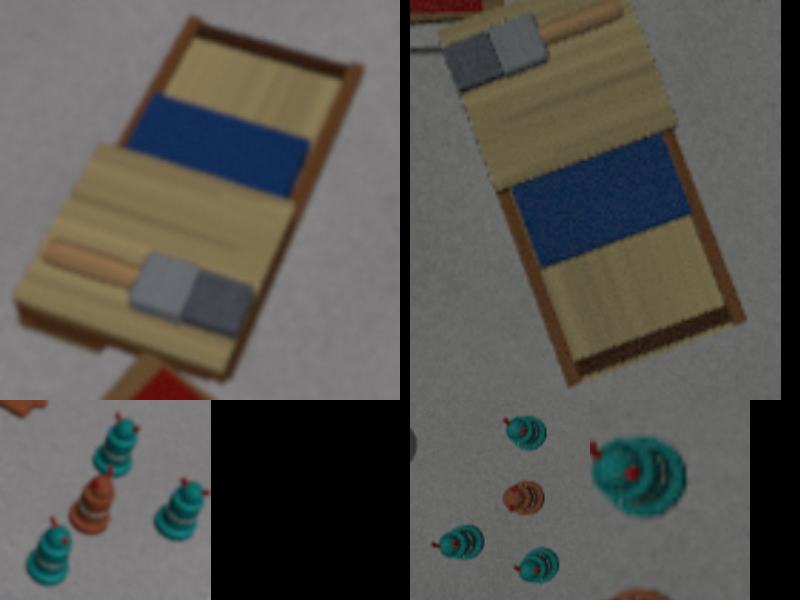

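```bash
python3 - <<'E'
from h import *
np.set_printoptions(precision=4,suppress=True)
S,T=cam("scene"),cam("top")
for nm,s,t in [("roofL",(217.5,222.1),(323.2,153.8)),("roofR",(280.9,241),(260.8,176.5)),("frontL",(247.7,180.5),(347.4,222)),("frontR",(303,196.8),(286.8,244.4)),
 ("bfL",(237,206),(327,184)),("bfR",(284,223),(276,202))]:
    # pair by geometry: try both pairings
    print(nm)
P=lambda c,p,z:plane(c,p,z)
roofS=[(217.5,222.1),(280.9,241)];roofT=[(323.2,153.8),(260.8,176.5)]
frS=[(247.7,180.5),(303,196.8)];frT=[(347.4,222),(286.8,244.4)]
bS=[(237,206),(284.5,223)];bT=[(327.5,184.5),(276,202.5)]
for nm,s,t,z in(("roof",roofS,roofT,.046),("front",frS,frT,.014),("bfront",bS,bT,.024)):
  for i in(0,1):
    for j in (0,1):
      X,e=tri((S,s[i]),(T,t[j]))
      if max(e)<.012: print(nm,i,j,X,e,"planes",P(S,s[i],z),P(T,t[j],z))
stop=[(287.1,236.7),(341.1,217.1)];print("stop",[P(T,p,.014) for p in stop])
for nm,r in(("cyan",CYAN),("clay",CLAY)):
  for c,n in((S,"S"),(T,"T")):
    for k in blobs(c,*r,100)[1]:
      x,y,w,h=cv2.boundingRect(k)
      M=cv2.moments(k);p=(M["m10"]/M["m00"],M["m01"]/M["m00"])
      X=P(c,p,.035)
      if X[1]>.15 and .35<X[0]<.7 : print(nm,n,p,X,cv2.contourArea(k))
E
```

```text
roofL
roofR
frontL
frontR
bfL
bfR
roof 0 0 [ 0.7118 -0.035   0.0381] [0.0006390067595386384, 0.0006390067595385918] planes [ 0.715  -0.0297  0.046 ] [ 0.7102 -0.0347  0.046 ]
roof 1 1 [0.6588 0.1144 0.0416] [0.0021563281556717007, 0.0021563281556716343] planes [0.66  0.118 0.046] [0.6592 0.1124 0.046 ]
front 0 0 [ 0.55   -0.0893  0.0096] [0.002455328401737941, 0.00245532840173779] planes [ 0.5517 -0.0842  0.014 ] [ 0.5511 -0.0906  0.014 ]
front 1 1 [0.4993 0.0575 0.0089] [0.003132972475593094, 0.0031329724755930106] planes [0.5013 0.0626 0.014 ] [0.5009 0.0549 0.014 ]
bfront 0 0 [ 0.6395 -0.043   0.0238] [0.0023301190047169172, 0.002330119004716937] planes [ 0.6385 -0.0407  0.024 ] [ 0.6408 -0.0449  0.024 ]
bfront 1 1 [0.6002 0.0795 0.0186] [0.00116633742166431, 0.00116633742166436] planes [0.6027 0.0829 0.024 ] [0.6002 0.0785 0.024 ]
stop [array([0.5191, 0.0538, 0.014 ]), array([ 0.5631, -0.076 ,  0.014 ])]
cyan S (368.61466666666666, 264.40177777777774) [0.5767 0.3023 0.035 ] 375.0
cyan S (430.47346728490464, 242.83307573415766) [0.4349 0.3822 0.035 ] 323.5
cyan S (400.3225396825396, 212.55873015873016) [0.4016 0.2849 0.035 ] 262.5
cyan T (148.2651282051282, 278.1215384615385) [0.43   0.3747 0.035 ] 325.0
cyan T (190.63841807909603, 290.7502824858757) [0.3994 0.2774 0.035 ] 295.0
cyan T (183.68811594202896, 217.32521739130434) [0.5684 0.2941 0.035 ] 287.5
clay S (351.81666666666666, 189.08809523809524) [0.4147 0.1521 0.035 ] 210.0
clay S (391.62962962962956, 234.20272904483429) [0.4719 0.3008 0.035 ] 171.0
clay S (386.06841339155744, 247.55167394468702) [0.5128 0.3096 0.035 ] 114.5
clay T (182.36880733944955, 253.50948012232413) [0.4845 0.2968 0.035 ] 272.5
```

Call:
carry_out:
  targets: [255,27,-36.5,-3,2,255,27,-36.5,-3,2,255,27,-36.5,-3,2,255,27,-36.5,-3,2,255,27,-36.5,-3,2,255,27,-36.5,-3,2,255,27,-36.5,-3,2,255,27,-36.5,-3,2,255,27,-36.5,-3,2,255,27,-36.5,-3,2,255,27,-36.5,-3,2,255,27,-36.5,-3,2,255,27,-36.5,-3,2,255,27,-36.5,-3,2,255,27,-36.5,-3,2,255,27,-36.5,-3,2,255,27,-36.5,-3,2,255,0,0,-20,1,255,0,0,0,0]
  newtons: 40

```text
t: 2.2
eef_pos: [0.6428, 0.0269, 0.1578]
tool_rot: [-0.002, -0.164, 0.986, -0.0]
contact_force: [-1.0, -0.3, 0.3]
gripper_width: 0.004
grasp_force: 0.0
```

```bash
python3 - <<'E'
from h import *
np.set_printoptions(precision=4,suppress=True)
o=bot.get_obs();print(o["t"],o["eef_pos"],o["tool_rot"],o["contact_force"],o["q"],o["gripper_width"])
c=cam("wrist");print(c["pose"]);cv2.imwrite("pics/w1.png",c["frame"][:,:,::-1])
for k in blobs(c,*BLUE,300)[1]:print(quad(k).tolist(),[plane(c,p,.022) for p in quad(k)])
E
```

```text
2.2 [0.6428 0.0269 0.1578] [-0.0023 -0.1645  0.9864 -0.    ] [-0.9675 -0.2731  0.3408] [-0.2561  0.5028  0.1611  1.7085 -0.0953  0.9425  1.8431] 0.00422501448922313
[[-0.3254 -0.9066 -0.2687  0.5735]
 [ 0.9456 -0.3118 -0.093   0.0033]
 [ 0.0005 -0.2843  0.9587  0.3005]
 [ 0.      0.      0.      1.    ]]
[[352, 166], [348, 248], [198, 248], [192, 167]] [array([0.5989, 0.0814, 0.022 ]), array([0.6695, 0.1071, 0.022 ]), array([ 0.7139, -0.0218,  0.022 ]), array([ 0.6436, -0.0462,  0.022 ])]
```

View pics/w1.png

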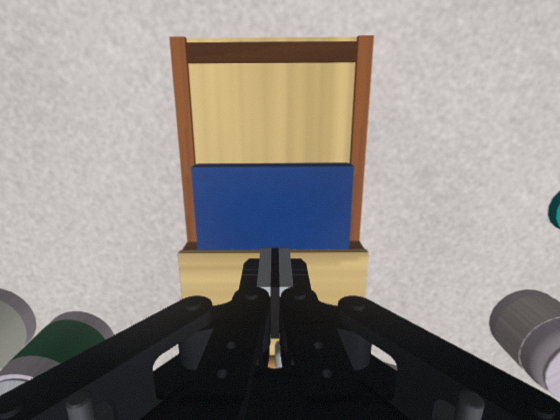

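Call:
carry_out:
  targets: [255,8,2,-40,0,255,0,0,-40,0,255,0,0,-30,0,255,0,0,-8,0,255,0,0,0,0,255,0,0,0,0]

```text
t: 2.85
eef_pos: [0.6534, 0.0314, 0.0444]
tool_rot: [0.001, -0.166, 0.986, 0.0]
contact_force: [1.2, 0.0, -0.1]
gripper_width: -0.001
grasp_force: 0.0
```

Call:
carry_out:
  targets: [255,0,0,-4,0,255,0,0,-4,0,255,0,0,0,0,255,0,0,0,0]

```text
t: 3.25
eef_pos: [0.6522, 0.0306, 0.0345]
tool_rot: [0.0, -0.166, 0.986, 0.0]
contact_force: [0.6, 0.5, -0.4]
gripper_width: 0.005
grasp_force: 0.0
```

Call:
carry_out:
  targets: [255,0,0,-2,0,255,0,0,-2,0,255,0,0,0,0,255,0,0,0,0]

```text
t: 3.65
eef_pos: [0.652, 0.0306, 0.0302]
tool_rot: [-0.0, -0.166, 0.986, 0.0]
contact_force: [-0.2, 0.3, -0.1]
gripper_width: 0.006
grasp_force: 0.0
```

Call:
carry_out:
  targets: [255,0,0,-2,0,255,0,0,-1,0,255,0,0,0,0,255,0,0,0,0]

```text
t: 4.05
eef_pos: [0.6526, 0.0307, 0.0297]
tool_rot: [0.0, -0.166, 0.986, 0.0]
contact_force: [-6.2, 0.4, 17.1]
gripper_width: -0.001
grasp_force: 8.9
```

Call:
carry_out:
  targets: [255,-1,-0.3,-0.4,0,255,-2.8,-1,0,0,255,-3.8,-1.3,0,0,255,-3.8,-1.3,0,0,255,0,0,0,0]

```text
t: 4.55
eef_pos: [0.645, 0.0279, 0.0298]
tool_rot: [0.005, -0.166, 0.986, 0.0]
contact_force: [3.4, 2.4, 9.3]
gripper_width: 0.0
grasp_force: 4.6
```

```bash
python3 - <<'E'
from h import *
np.set_printoptions(precision=4,suppress=True)
o=bot.get_obs();print(o["t"],o["eef_pos"],o["contact_force"])
c=cam("top")
for k in blobs(c,*BLUE,300)[1]:
  q=quad(k);print(q.tolist(),[plane(c,p,.028) for p in q])
E
```

```text
4.55 [0.645  0.0279 0.0298] [3.4225 2.3579 9.2704]
```

Call:
carry_out:
  targets: [255,0,0,-0.7,0,255,0,0,-0.7,0,255,0,0,0,0]

```text
t: 4.9
eef_pos: [0.645, 0.0279, 0.0296]
tool_rot: [0.004, -0.166, 0.986, 0.0]
contact_force: [0.2, 2.1, 19.7]
gripper_width: -0.001
grasp_force: 10.2
```

```bash
cat > lk.py <<'E'
from h import *
np.set_printoptions(precision=4,suppress=True)
o=bot.get_obs();print(o["t"],o["eef_pos"],o["contact_force"])
for n in("wrist","scene"):
  c=cam(n)
  for k in blobs(c,*BLUE,300)[1]:
    q=quad(k);print(n,q.tolist(),[plane(c,p,.029) for p in q])
E
python3 lk.py
```

```text
4.9 [0.645  0.0279 0.0296] [ 0.1853  2.0816 19.6804]
wrist [[417, 212], [403, 317], [137, 321], [122, 212]] [array([0.5984, 0.0801, 0.029 ]), array([0.6508, 0.0984, 0.029 ]), array([ 0.697, -0.027,  0.029]), array([ 0.6422, -0.0457,  0.029 ])]
scene [[227, 220], [235, 206], [284, 223], [277, 238]] [array([ 0.6882, -0.0267,  0.029 ]), array([ 0.6444, -0.0416,  0.029 ]), array([0.6064, 0.0842, 0.029 ]), array([0.6506, 0.0989, 0.029 ])]
```

Call:
carry_out:
  targets: [255,-1.9,-0.7,-0.3,0,255,-1.9,-0.7,-0.3,0,255,-1.9,-0.7,-0.3,0]

```text
t: 5.3
eef_pos: [0.6426, 0.027, 0.0296]
tool_rot: [0.008, -0.166, 0.986, 0.0]
contact_force: [6.0, 3.3, 18.7]
gripper_width: -0.001
grasp_force: 9.4
```

Call:
carry_out:
  targets: [255,-1.9,-0.7,-0.2,0,255,-1.9,-0.7,-0.2,0]

```text
t: 5.5
eef_pos: [0.6392, 0.0258, 0.0295]
tool_rot: [0.008, -0.166, 0.986, 0.0]
contact_force: [6.3, 5.0, 20.5]
gripper_width: 0.005
grasp_force: 10.3
```

```bash
python3 lk.py
```

```text
5.5 [0.6392 0.0258 0.0295] [ 6.3328  5.0309 20.504 ]
wrist [[417, 213], [403, 318], [137, 321], [123, 212]] [array([0.5929, 0.078 , 0.029 ]), array([0.6456, 0.0966, 0.029 ]), array([ 0.6914, -0.0291,  0.029 ]), array([ 0.6362, -0.0473,  0.029 ])]
scene [[227, 220], [236, 204], [285, 221], [277, 238]] [array([ 0.6882, -0.0267,  0.029 ]), array([ 0.6382, -0.044 ,  0.029 ]), array([0.6002, 0.0823, 0.029 ]), array([0.6506, 0.0989, 0.029 ])]
```

Call:
carry_out:
  targets: [255,-2.8,-1,-0.1,0,255,-2.8,-1,0,0,255,-2.8,-1,0,0,255,-2.8,-1,0,0]

```text
t: 6.0
eef_pos: [0.6282, 0.0219, 0.0295]
tool_rot: [0.009, -0.166, 0.986, 0.0]
contact_force: [5.6, 4.8, 21.6]
gripper_width: -0.003
grasp_force: 10.4
```

Call:
carry_out:
  targets: [255,-2.8,-1,0,0,255,-2.8,-1,0,0,255,-2.8,-1,0,0,255,-2.8,-1,0,0]

```text
t: 6.4
eef_pos: [0.6172, 0.0181, 0.0296]
tool_rot: [0.009, -0.166, 0.986, 0.001]
contact_force: [5.6, 4.9, 21.8]
gripper_width: 0.005
grasp_force: 10.8
```

Call:
carry_out:
  targets: [255,-2.8,-1,0,0,255,-2.8,-1,0,0,255,-2.8,-1,0,0,255,-2.8,-1,0,0,255,-2.8,-1,0,0,255,-2.8,-1,0,0,255,-2.8,-1,0,0,255,-2.8,-1,0,0]

```text
t: 7.2
eef_pos: [0.595, 0.0103, 0.0295]
tool_rot: [0.009, -0.167, 0.986, 0.001]
contact_force: [5.9, 5.5, 24.2]
gripper_width: 0.002
grasp_force: 11.7
```

Call:
carry_out:
  targets: [255,-2.8,-1,0,0,255,-2.8,-1,0,0,255,-2.8,-1,0,0,255,-2.8,-1,0,0,255,-2.8,-1,0,0]

```text
t: 7.7
eef_pos: [0.5811, 0.0055, 0.0295]
tool_rot: [0.009, -0.167, 0.986, 0.001]
contact_force: [4.8, 5.8, 24.6]
gripper_width: -0.004
grasp_force: 12.4
```

```bash
echo 'cv2.imwrite("pics/s_now.png",c["frame"][:,:,::-1])' >> lk.py; python3 lk.py
```

```text
7.7 [0.5811 0.0055 0.0295] [ 4.762   5.8017 24.5843]
wrist [[417, 213], [403, 317], [137, 321], [123, 212]] [array([0.5348, 0.0576, 0.029 ]), array([0.5869, 0.076 , 0.029 ]), array([ 0.6333, -0.0494,  0.029 ]), array([ 0.5781, -0.0676,  0.029 ])]
scene [[246, 187], [293, 200], [277, 238], [227, 222]] [array([ 0.5807, -0.0628,  0.029 ]), array([0.5364, 0.0565, 0.029 ]), array([0.6506, 0.0989, 0.029 ]), array([ 0.6925, -0.0225,  0.029 ])]
```

Call:
carry_out:
  targets: [255,-2.8,-1,0.3,0,255,-2.8,-1,0.2,0,255,-2.8,-1,0,0,255,-1.9,-0.7,0,0]

```text
t: 8.2
eef_pos: [0.5702, 0.0016, 0.0295]
tool_rot: [0.008, -0.167, 0.986, 0.001]
contact_force: [4.9, 6.3, 22.1]
gripper_width: 0.0
grasp_force: 11.4
```

Call:
carry_out:
  targets: [255,-1.9,-0.7,0,0,255,-1.9,-0.7,0,0,255,-1,-0.3,0,0]

```text
t: 8.5
eef_pos: [0.5672, 0.0002, 0.0296]
tool_rot: [0.01, -0.167, 0.986, 0.0]
contact_force: [8.5, 5.3, 17.7]
gripper_width: 0.001
grasp_force: 8.8
```

Call:
carry_out:
  targets: [255,-1,-0.3,-0.3,0,255,-1,-0.3,0,0,255,0,0,0,0]

```text
t: 8.8
eef_pos: [0.5659, -0.0004, 0.0295]
tool_rot: [0.011, -0.167, 0.986, 0.0]
contact_force: [10.8, 5.5, 17.7]
gripper_width: 0.002
grasp_force: 9.4
```

```bash
sed -i 's/^for n in("wrist","scene")/for n in("scene","wrist")/' lk.py; python3 lk.py
```

```text
8.8 [ 0.5659 -0.0004  0.0295] [10.7995  5.4887 17.7152]
scene [[248, 183], [295, 197], [277, 238], [227, 222]] [array([ 0.5672, -0.0682,  0.029 ]), array([0.5254, 0.0543, 0.029 ]), array([0.6506, 0.0989, 0.029 ]), array([ 0.6925, -0.0225,  0.029 ])]
wrist [[418, 220], [404, 318], [138, 321], [143, 207]] [array([0.5224, 0.0536, 0.029 ]), array([0.572 , 0.0709, 0.029 ]), array([ 0.6182, -0.0549,  0.029 ]), array([ 0.5576, -0.0655,  0.029 ])]
```

View pics/s_now.png

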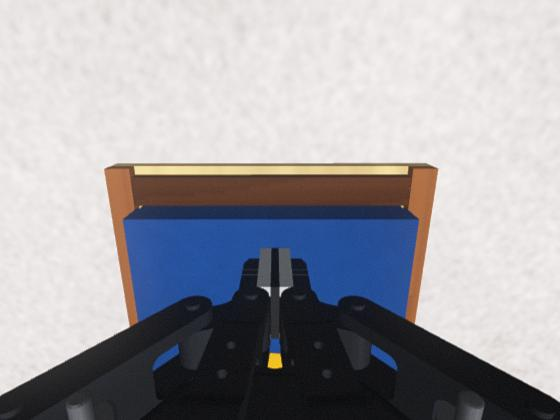

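Call:
carry_out:
  targets: [255,0,0,-0.6,0,255,-1.5,-0.5,0,0,255,-1.5,-0.5,0,0,255,0,0,0,0]

```text
t: 9.3
eef_pos: [0.5641, -0.0014, 0.0295]
tool_rot: [0.012, -0.167, 0.986, 0.0]
contact_force: [11.2, 6.4, 21.3]
gripper_width: 0.0
grasp_force: 10.6
```

```bash
python3 lk.py
```

```text
9.3 [ 0.5641 -0.0014  0.0295] [11.2383  6.4105 21.2562]
scene [[248, 183], [295, 197], [277, 238], [227, 222]] [array([ 0.5672, -0.0682,  0.029 ]), array([0.5254, 0.0543, 0.029 ]), array([0.6506, 0.0989, 0.029 ]), array([ 0.6925, -0.0225,  0.029 ])]
wrist [[418, 224], [404, 318], [139, 321], [144, 211]] [array([0.5223, 0.0535, 0.029 ]), array([0.5702, 0.07  , 0.029 ]), array([ 0.6162, -0.0553,  0.029 ]), array([ 0.5574, -0.0656,  0.029 ])]
```

Call:
carry_out:
  targets: [255,1,0.3,5,0,255,0,0,40,0,255,0,0,45,0,0,0,0,45,0,0,-7,28,37,-4.1,0,-7,31,0,-4.1,0,-8,31,0,-4.1,0,-8,31,0,-4.1,0,-8,31,0,-4.1,0,-8,31,0,-4.1,0,-8,31,0,-4.1,0,-8,31,0,-4.1,0,-8,31,0,-4.1,0,-7,25,0,-4.1,0,0,0,0,0,0,0,0,0,0]

```text
t: 11.0
eef_pos: [0.4758, 0.2964, 0.1953]
tool_rot: [-0.0, 0.189, 0.982, -0.001]
contact_force: [-0.6, -0.4, 0.3]
gripper_width: 1.0
grasp_force: 0.0
```

```bash
cat > lk2.py <<'E'
from h import *
np.set_printoptions(precision=4,suppress=True)
o=bot.get_obs();print(o["t"],o["eef_pos"],o["tool_rot"],o["contact_force"],o["q"])
YEL=((20,190,90),(32,255,255))
C={n:cam(n) for n in("scene","top","wrist")}
sp={}
for n in C:
  for nm,r,z in(("blue",BLUE,.029),("yel",YEL,.029),("clay",CLAY,.035),("cyan",CYAN,.035)):
    for k in blobs(C[n],*r,60)[1]:
      (p,ax,a)=cv2.fitEllipse(k);X=plane(C[n],p,z)
      if .3<X[0]<.75 and -.1<X[1]<.45:
        print(n,nm,np.array(p),np.array(ax),X,cv2.contourArea(k))
  cv2.imwrite(f"pics/{n}_{o['t']:.1f}.png",C[n]["frame"][:,:,::-1])
E
python3 lk2.py; ls pics
```

```text
11.0 [0.4758 0.2964 0.1953] [-0.0002  0.1891  0.982  -0.0005] [-0.6297 -0.4317  0.329 ] [-0.8115  0.3295  0.1769  1.8792 -0.0701  0.9399  0.5878]
scene blue [261.7763 210.316 ] [49.9187 63.3898] [0.6118 0.018  0.029 ] 2262.5
scene yel [256.6764 218.0621] [14.2368 18.7864] [0.6377 0.0241 0.029 ] 208.0
scene clay [352.3238 189.1316] [12.1176 27.1037] [0.414  0.1532 0.035 ] 207.0
scene clay [287.1169 226.7681] [  4.0743 102.9383] [0.6137 0.0994 0.035 ] 186.0
scene clay [391.6232 233.9496] [12.321  20.7732] [0.4713 0.3004 0.035 ] 173.5
scene clay [273.5767 147.0731] [13.3167 18.475 ] [ 0.4261 -0.0998  0.035 ] 150.0
scene clay [386.3791 246.2124] [12.6699 17.4556] [0.5092 0.3083 0.035 ] 115.5
scene cyan [368.4983 264.5846] [17.8012 28.215 ] [0.5772 0.3023 0.035 ] 374.0
scene cyan [430.3803 242.7599] [16.4614 28.8708] [0.4349 0.3819 0.035 ] 323.0
scene cyan [400.1902 212.7316] [15.3958 26.1188] [0.4022 0.2849 0.035 ] 259.0
top blue [302.5164 195.3739] [64.4426 74.6062] [0.6152 0.0155 0.029 ] 3429.0
top yel [299.0116 185.6233] [19.3242 20.3529] [0.6387 0.0232 0.029 ] 307.0
top clay [250.062
[... 921 characters left out ...]
ay [181.761  365.8822] [11.236  59.2379] [0.6294 0.1219 0.035 ] 403.5
wrist clay [372.7201  94.8172] [ 7.4852 15.4462] [0.4332 0.4039 0.035 ] 78.5
wrist clay [342.5964 109.6442] [ 9.0241 12.47  ] [0.4352 0.3758 0.035 ] 74.0
wrist clay [205.0088 117.0261] [ 6.937  14.0212] [0.3958 0.2613 0.035 ] 68.0
wrist clay [331.04   294.9009] [ 6.9118 15.0839] [0.6062 0.3058 0.035 ] 62.0
wrist cyan [341.4332  99.9883] [48.2337 53.7217] [0.4271 0.3775 0.035 ] 2016.5
wrist cyan [230.145  108.0821] [47.3912 49.5666] [0.3972 0.285  0.035 ] 1824.5
wrist cyan [312.5355 265.3829] [37.3177 59.7426] [0.5672 0.2997 0.035 ] 1668.0
s_now.png
scene0.png
scene_11.0.png
top0.png
top_11.0.png
w1.png
wrist_11.0.png
z.png
```

View pics/wrist_11.0.png

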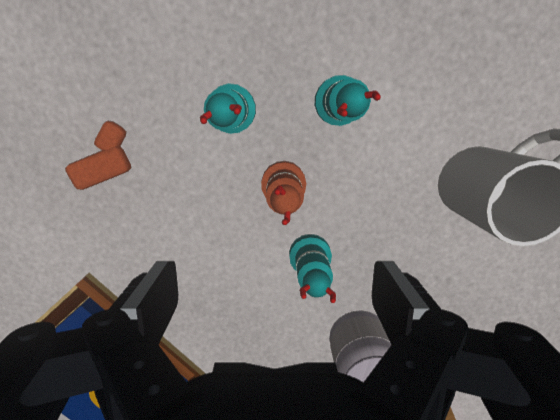

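```bash
python3 - <<'E'
from h import *
np.set_printoptions(precision=4,suppress=True)
o=bot.get_obs();c=cam("wrist");T=cam("top");S=cam("scene")
print(o["eef_pos"],c["pose"][:3,3],proj(c,o["eef_pos"]))
for nm,p,z in(("foot",(284,183),.008),("head",(286,199),.065),("c1",(231,108),.008),("c2",(341,100),.008),("c3",(311,257),.008),("c1h",(222,109),.065),("c2h",(353,101),.065),("c3h",(316,283),.065)):
  print(nm,plane(c,p,z))
# head in top/scene
for n,k in(("T",T),("S",S)):
  for z in(0,.01,.065,.077):print(n,z,proj(k,(.484,.2985,z)))
print("waist/body tri",tri((T,(182.5,253.4)),(c,(283.7,188.8))), "spot tri",tri((T,(299.0,185.6)),(S,(256.7,218.1))))
E
```

```text
[0.4767 0.2949 0.1956] [0.4082 0.3227 0.338 ] (np.float64(274.44179931063246), np.float64(266.31533240994133))
foot [0.4836 0.3024 0.008 ]
head [0.4843 0.3023 0.065 ]
c1 [0.3966 0.2823 0.008 ]
c2 [0.4288 0.3819 0.008 ]
c3 [0.5715 0.2994 0.008 ]
c1h [0.3966 0.2824 0.065 ]
c2h [0.4295 0.3802 0.065 ]
c3h [0.5697 0.2986 0.065 ]
T 0 (np.float64(185.30462614874727), np.float64(253.68824071842096))
T 0.01 (np.float64(184.27705378150074), np.float64(253.70834931880322))
T 0.065 (np.float64(178.21866851344868), np.float64(253.82690607665305))
T 0.077 (np.float64(176.79746229202033), np.float64(253.85471771199707))
S 0 (np.float64(384.8552143958346), np.float64(245.08613434527433))
S 0.01 (np.float64(385.78577578784757), np.float64(242.8115954282294))
S 0.065 (np.float64(391.1890564857414), np.float64(229.60454392946534))
S 0.077 (np.float64(392.43637039052015), np.float64(226.5557778377909))
waist/body tri (array([0.4854, 0.3003, 0.0213]), [0.0007050530451333956, 0.0007050530451333645]) spot tri (array([0.6383, 0.0238, 0.0294]), [0.0007173209632839683, 0.0007173209632841545])
```

Call:
carry_out:
  targets: [0,7,7,0,0,0,0,0,-40,0,0,0,0,-40,0,0,0,0,-30,0,0,0,0,-15,0,0,0,0,0,0,0,0,0,0,0]
  newtons: 25

```text
t: 12.0
eef_pos: [0.4843, 0.304, 0.0716]
tool_rot: [0.0, 0.19, 0.982, 0.001]
contact_force: [0.9, 0.3, -0.4]
gripper_width: 0.999
grasp_force: 0.0
```

Call:
carry_out:
  targets: [0,0,-1.5,-25,0,0,0,0,-20,0,0,0,0,-6,0,0,0,0,0,0,0,0,0,0,0]

```text
t: 12.5
eef_pos: [0.4843, 0.3027, 0.0212]
tool_rot: [0.001, 0.19, 0.982, 0.001]
contact_force: [-0.1, 0.5, -0.4]
gripper_width: 0.999
grasp_force: 0.0
```

Call:
carry_out:
  targets: [255,0,0,0,0,255,0,0,0,0,255,0,0,0,0,255,0,0,0,0,255,0,0,0,0,255,0,0,0,0,255,0,0,0,0,255,0,0,0,0]
  newtons: 30

```text
t: 13.3
eef_pos: [0.4835, 0.3022, 0.0202]
tool_rot: [0.0, 0.19, 0.982, 0.0]
contact_force: [-1.6, -0.5, 5.0]
gripper_width: 0.381
grasp_force: 30.4
```

Call:
carry_out:
  targets: [255,0,0,10,0,255,0,0,30,0,255,0,0,40,0,255,0,0,40,0,255,6,-11,0,4.1,255,15,-27,0,4.1,255,17,-31,0,4.1,255,17,-31,0,4.1,255,17,-31,0,4.1,255,17,-31,0,4.1,255,17,-31,0,4.1,255,17,-31,0,4.1,255,15,-27,0,4.1,255,11,-21,0,4.1,255,5,-6,0,0,255,0,0,0,0,255,0,0,0,0,255,0,0,0,0]

```text
t: 15.1
eef_pos: [0.6366, 0.0264, 0.1397]
tool_rot: [-0.0, -0.167, 0.986, 0.001]
contact_force: [-0.3, -0.4, -1.3]
gripper_width: 0.387
grasp_force: 30.2
```

```bash
python3 lk2.py | egrep -v cyan
```

```text
15.1 [0.6366 0.0264 0.1397] [-0.0003 -0.1667  0.986   0.0005] [-0.2514 -0.4308 -1.3481] [-0.1878  0.5093  0.0669  1.7358 -0.043   0.8985  1.8032]
scene blue [262.9524 212.6224] [45.2025 64.6744] [0.6153 0.0249 0.029 ] 1902.5
scene yel [256.7079 218.0401] [14.2746 18.6251] [0.6376 0.0242 0.029 ] 207.0
scene clay [352.3549 189.2061] [12.1115 26.9772] [0.4142 0.1534 0.035 ] 207.0
scene clay [280.6803 241.3766] [  4.1814 142.5731] [0.6554 0.1139 0.035 ] 203.0
scene clay [255.5795 180.3201] [12.741  19.7487] [ 0.5514 -0.0556  0.035 ] 191.5
scene clay [256.3525 196.3365] [10.0307 20.3212] [ 0.5905 -0.0184  0.035 ] 133.0
scene clay [276.5453 145.215 ] [ 5.9165 20.2517] [ 0.4149 -0.0983  0.035 ] 65.5
top blue [279.0589 198.5806] [10.0948 62.7968] [0.6087 0.071  0.029 ] 337.0
top clay [250.0254 291.1985] [17.2288 31.0285] [0.3955 0.1415 0.035 ] 326.0
top clay [275.4617 212.3894] [ 4.1382 83.7304] [0.5756 0.08   0.035 ] 192.0
wrist blue [269.8692 153.7556] [202.9293 227.6891] [0.6027 0.0105 0.029 ] 27229.5
wrist yel [269.9326 194.7881] [46.3734 68.3851] [0.6333 0.0211 0.029 ] 2201.0
wrist clay [274.585  307.6285] [ 86.3706 120.7876] [0.725 0.057 0.035] 8179.0
wrist clay [270.1762 154.9338] [217.4712 274.4949] [0.6026 0.0108 0.035 ] 7659.0
wrist clay [274.5761 237.197 ] [53.0182 82.4252] [0.6637 0.0356 0.035 ] 2426.0
```

Call:
carry_out:
  targets: [255,1.5,-2.5,-25,0,255,0,0,-30,0,255,0,0,-20,0,255,0,0,-5,0,255,0,0,0,0,255,0,0,0,0]

```text
t: 15.85
eef_pos: [0.6397, 0.0218, 0.0609]
tool_rot: [0.001, -0.166, 0.986, -0.0]
contact_force: [0.8, 0.2, -1.3]
gripper_width: 0.386
grasp_force: 30.2
```

```bash
python3 lk2.py | egrep "^15|^wrist|scene yel|^16"
```

```text
15.85 [0.6397 0.0218 0.0609] [ 0.0009 -0.1659  0.9862 -0.    ] [ 0.8136  0.2248 -1.3377] [-0.1742  0.6124  0.0586  1.7738 -0.0492  0.755   1.8137]
wrist blue [277.66   157.9355] [295.905  298.3666] [0.5955 0.0083 0.029 ] 52370.0
wrist yel [275.422 247.573] [89.7132 99.1993] [0.6444 0.0241 0.029 ] 1298.0
wrist clay [277.0831 152.7295] [314.3058 345.0586] [0.5922 0.0068 0.035 ] 13836.0
wrist clay [274.6339 307.5901] [ 86.6003 120.6162] [0.678  0.0353 0.035 ] 8187.0
wrist clay [274.6947 237.0132] [52.7693 83.0191] [0.636  0.0208 0.035 ] 2446.5
```

```bash
ls -t pics/wrist_1* | head -1 | xargs -I{} cp {} pics/w3.png
```

```text
(no output)
```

View pics/w3.png

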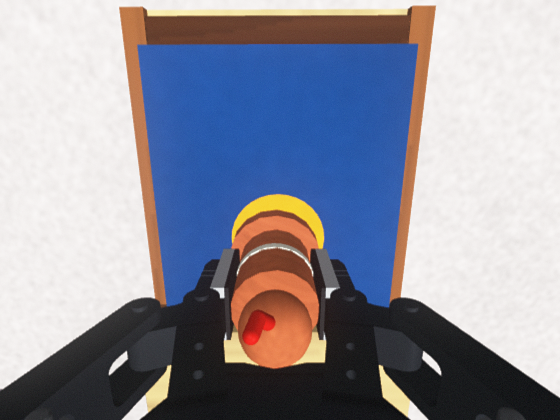

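```bash
python3 - <<'E'
from h import *
np.set_printoptions(precision=4,suppress=True)
c=cam("wrist");u=np.array([.944,.33,0])
f=c["frame"];h=cv2.cvtColor(f,cv2.COLOR_RGB2HSV)
y=cv2.inRange(h,(20,190,90),(32,255,255));cl=cv2.inRange(h,CLAY[0],CLAY[1])
for r in (215,225,232,236):
  X=np.where(y[r,200:350])[0]+200;K=np.where(cl[r,200:350])[0]+200;print(r,X.min() if len(X) else 0,X.max() if len(X) else 0,K.min(),K.max())
r=np.where(y[:,276])[0].min();k=np.where(cl[180:300,276])[0].min()+180;print(r,k)
print("spot",plane(c,(278,r),.0295)+.026*u,"foot",plane(c,(276,k),.0507)+.023*u, bot.get_obs()["eef_pos"])
E
```

```text
215 239 316 255 295
225 235 320 242 308
232 233 322 237 313
236 232 322 235 314
196 210
spot [0.6393 0.0238 0.0295] foot [0.6378 0.0221 0.0507] [0.6396 0.0217 0.0609]
```

Call:
carry_out:
  targets: [255,0.5,1.7,-4,0,255,0,0,-3,0,255,0,0,-1,0,255,0,0,0,0]

```text
t: 16.45
eef_pos: [0.639, 0.0232, 0.0513]
tool_rot: [-0.0, -0.166, 0.986, 0.0]
contact_force: [-0.7, -0.7, -0.9]
gripper_width: 0.383
grasp_force: 30.2
```

Call:
carry_out:
  targets: [255,0,0,-1,0,255,0,0,0,0,255,0,0,0,0]

```text
t: 16.75
eef_pos: [0.6393, 0.0232, 0.0507]
tool_rot: [0.0, -0.166, 0.986, 0.0]
contact_force: [0.5, 1.1, -1.9]
gripper_width: 0.387
grasp_force: 30.2
```

Call:
carry_out:
  targets: [255,0,0,-0.7,0,255,0,0,0,0,255,0,0,0,0]

```text
t: 17.05
eef_pos: [0.6393, 0.0232, 0.05]
tool_rot: [-0.0, -0.166, 0.986, 0.0]
contact_force: [-1.2, -0.6, -0.6]
gripper_width: 0.386
grasp_force: 30.2
```

Call:
carry_out:
  targets: [255,0,0,-0.7,0,255,0,0,0,0,255,0,0,0,0]

```text
t: 17.35
eef_pos: [0.6394, 0.0232, 0.0499]
tool_rot: [0.0, -0.166, 0.986, 0.0]
contact_force: [-2.7, 0.2, 5.7]
gripper_width: 0.388
grasp_force: 30.8
```

Call:
carry_out:
  targets: [145,0,0,0,0,135,0,0,0,0,110,0,0,0,0,60,0,0,0,0,0,0,0,0,0,0,0,0,0,0,0,0,0,0,0,0,0,0,0,0]

```text
t: 18.15
eef_pos: [0.6393, 0.0232, 0.0493]
tool_rot: [-0.0, -0.166, 0.986, 0.0]
contact_force: [0.4, 0.3, 0.4]
gripper_width: 1.004
grasp_force: 0.0
```

Straight up, then away to the side at height.

Call:
carry_out:
  targets: [0,0,0,10,0,0,0,0,30,0,0,0,0,45,0,0,0,0,45,0,0,0,0,40,0,0,-15,30,0,0,0,-20,40,0,0,0,-20,40,0,0,0,-20,40,0,0,0,-20,40,0,0,0,-20,40,0,0,0,-5,10,0,0,0,0,0,0,0]

```text
t: 19.45
eef_pos: [0.518, 0.2658, 0.22]
tool_rot: [0.0, -0.168, 0.986, 0.001]
contact_force: [0.4, -0.5, 1.1]
gripper_width: 1.0
grasp_force: 0.0
```

```bash
python3 lk2.py | egrep -v "^wrist"; python3 - <<'E'
import cv2,glob,os,numpy as np
s=sorted(glob.glob("pics/scene_*"),key=os.path.getmtime)[-1];t=s.replace("scene","top")
a=cv2.imread(s)[150:310,180:320];b=cv2.imread(t)[100:260,230:370]
cv2.imwrite("pics/fin.png",np.hstack([cv2.resize(a,(390,446)),cv2.resize(b,(390,446))]))
E
```

```text
19.45 [0.518  0.2658 0.22  ] [ 0.0002 -0.1681  0.9858  0.0006] [ 0.4352 -0.5097  1.0843] [-0.5667  0.3364 -0.0176  1.7951  0.0058  1.0093  1.3222]
scene blue [261.7644 210.3206] [49.9171 63.3675] [0.6118 0.018  0.029 ] 2260.5
scene clay [352.36   189.2365] [11.9266 27.2818] [0.4143 0.1534 0.035 ] 206.5
scene clay [285.2885 230.9406] [  4.0765 121.1516] [0.6258 0.1036 0.035 ] 205.0
scene clay [255.8427 206.3763] [12.6653 17.788 ] [0.6154 0.0019 0.035 ] 172.5
scene clay [273.6443 147.0449] [13.4727 18.5203] [ 0.4259 -0.0998  0.035 ] 152.0
scene clay [256.3871 219.1374] [13.9656 17.5574] [0.6438 0.0288 0.035 ] 130.0
scene cyan [368.4928 264.5708] [17.8093 28.2145] [0.5772 0.3023 0.035 ] 375.0
scene cyan [430.3995 242.7618] [16.4701 28.8797] [0.4348 0.382  0.035 ] 323.0
scene cyan [400.0479 213.1021] [15.185 27.291] [0.4035 0.2852 0.035 ] 281.0
top blue [302.3541 195.3202] [64.196  74.5792] [0.6154 0.0159 0.029 ] 3428.0
top clay [250.0408 291.3235] [17.5629 30.8992] [0.3953 0.1415 0.035 ] 327.0
top clay [298.7591 183.8027] [17.7969 19.5665] [0.642  0.0239 0.035 ] 267.0
top clay [275.4959 212.4193] [ 4.2606 82.9023] [0.5755 0.0799 0.035 ] 191.0
top clay [335.4034 196.3284] [ 3.6802 68.7869] [ 0.6106 -0.0613  0.035 ] 127.5
top cyan [190.6242 290.729 ] [18.0083 21.2092] [0.3994 0.2774 0.035 ] 295.0
top cyan [181.2634 213.0141] [ 8.4129 16.9275] [0.5786 0.2999 0.035 ] 90.0
```

View pics/fin.png

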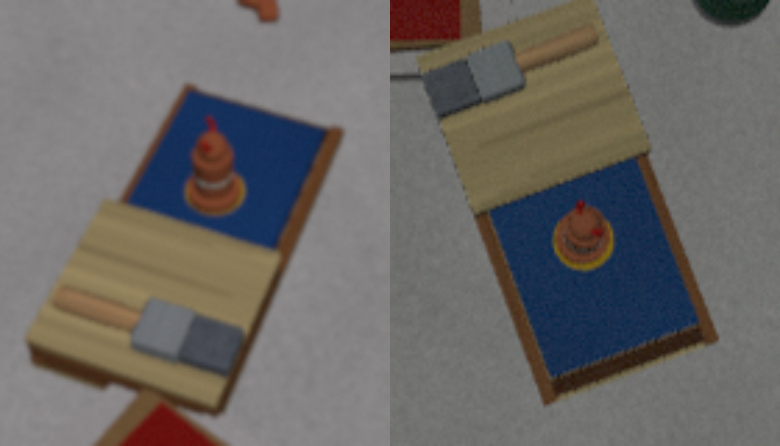

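The left panel shows the figure upright on the spot, with its foot at about (214,192) and yellow visible all round. The right panel shows the board against the dark stop strip, and the brush in its original place.

```bash
python3 -c "
from station import bot
print(bot.hand_in())"
```

```text
the job is handed in; nothing more can be done
None
```

The blue board is out against the front stop, the horned clay figure stands upright on the yellow spot and is let go, and the job is handed in at about 19.6 s; no verdict came back.

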